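# Open a lint box's vent flap wide on its stay

### The job

Open the vent flap wide on the lint box whose stay has the red knob: lift the flat steel stay off its brass pin by the knob, draw it towards the flap so that the flap swings out, and drop the last of the three holes, the one nearest the knob, over the pin. Leave the stay lying down on the pin's seat, and leave the other box, with the black knob, as it is.

Things in the scene. Friction and masses are not known exactly. Their poses are not given: they have to be found in the camera images.
- red_knob (a point): Centre of the red knob, an upright cylinder 18 mm thick, 30 mm tall, 31 mm above the top face of the stay's free end (stem below it). The stay: flat steel strap 44 mm wide, 5 mm thick, on a white box; hinged to the flap 218 mm before the knob, it tips freely up and down, not sideways. x: along the stay, flap to knob. Start: 119 mm past the pin, 26 mm above its seat.
- red_hole (a point): The hole nearest the knob, to go over the pin: 25 mm round, 44 mm from the knob along the stay (three holes, 36 mm apart; the first is on the pin at the start); the point is its centre at the stay's underside. Once it is seated, the knob's centre is 42 mm past the pin (along its x), 40 mm above the seat. Keep the knob 50 mm above its start height while drawing it along, to clear the pin.
- red_pin (a point): Brass pin on the red-knobbed box (110 wide, 175 deep, 145 mm tall, fixed): 9 mm thick, tapered, 13 mm tall, on a round dark seat 34 mm wide. The point is on its axis at the seat's top, 156 mm above the table. x: level, from flap to the box's back; y: across the stay; z up. The front flap, hinged at its foot 94 mm before the pin, swings out with the stay and stays put by light friction (under 5 N).
- black_knob (a point): Centre of the black knob on the stay of the other, otherwise equal white box, which stands beside the first, on either side; its stay is on its middle hole. To be left alone.

How it is judged:
At the end, for the whole second after the job is handed in: The hole nearest the red knob is over the brass pin (centres within 11 mm in plan) and the stay lies down on the seat (its underside less than 6 mm above the seat at the hole), let go (horizontal distance between red_hole and red_pin below 0.011 m and z of red_hole in the frame of red_pin below 0.006 m); the robot touches nothing.
It fails at once if the other box's stay (black knob) was moved by more than 20 mm (distance of black_knob from where it was at the start of the episode above 0.02 m).
It also fails if it takes over 35 s, if anything falls off the work surface, if the arm or the gripper's body presses on something with over 40 N, if the wrist force passes 120 N, or if a joint passes its speed limit or range.

### The arm

A 7-joint arm with a two-finger parallel gripper is mounted at the origin on a cart in front of the work surface, level with it; the furniture and walls round the work are solid. World frame = base frame: x ahead of the robot, y to its left, z up, the work surface at z = 0. Lengths are in m, angles in rad, forces in N, time in s.
With the tool pointing down it reaches from about 0.425 to 0.925 m from the base axis. Payload 6.8 kg.
Tool frame: the origin (TCP) lies at the very end of the fingers, on their centre line; the grasp point (between the pads) lies 19 mm behind it (r.grip_point_offset is the distance from the TCP to the grasp point, in m); z points along the fingers, y is the line along which they close (so a half turn about z gives the same grasp; the last joint's range is limited). The gripper opens to 85 mm and grips with 20 to 120 N. Pads are 22 mm wide; open, the fingers measure 114 mm over their backs; the gripper's body (76 mm by 85 mm) begins 54 mm behind the grasp point. The pads swing forward as they close: fully open they stand 13 mm farther back than shut.
Start: joints at [-1.393, 0.477, 0.022, 1.555, -0.011, 1.109, -0.083], TCP at [0.19, 0.648, 0.231] pointing down, gripper open.
Joint ranges: [-2.96, 2.96], [-0.34, 2.1], [-1.41, 1.46], [0.24, 2.44], [-1.37, 4.51], [0.17, 1.92], [-2.96, 2.96]. Speed limits (rad/s): [2.39, 2.39, 3.14, 3.14, 3.14, 3.14, 3.14].

### API

Orientations are given as a rotation vector (axis times angle).
In Python, from bench import status, eyes, r gives the robot as it stands.
- The arm moves only by the shell command python3 -m crank 'ROWS' [OPENING] [FORCE]. ROWS is JSON, a list of rows, each a list of 6 numbers: the shift along the tool's x, y, z normalised to -1 to 1, where 1 is 0.02 m, then the turn, a rotation vector about the tool's x, y, z normalised to -1 to 1, where 1 is 45 degrees. A call has 1 to 12 rows; each row shifts and turns the commanded pose from where the row before left it, along the tool's axes as they then stand; what a row does not reach is not made up. A row lasts 1/10 s, in which the tool goes at most 50 mm and 8.59 degrees, less where a joint would pass 70% of its speed; a pose out of reach is approached as far as the arm can. A call with a number of a shift or a turn outside -1 to 1 is refused whole. A call with a gripper value outside its range is refused whole. OPENING is the opening, from 0 (shut) to 1 (fully open), set as the call begins (- or left out, the last holds). The fingers move at their own pace and stop on an object; FORCE is the grip in N (left out, the last holds). Time passes only in rows, so rows that do not move let the fingers close. It gives the time, the measured TCP pose, the force, the opening and the grip force at its end, in the units of the state.
- status.get_obs(): the state, without advancing time (a new reading comes with each control period).
- eyes.grab_frame(name): name is "side" or "top"; returns a dict with "image" (384x512x3 uint8, red, green, blue), "depth" (384x512 float32, m along the optical axis (not along the pixel's ray), 0 where there is no reading), "fovy" (degrees; the focal length in pixels is half the picture's height over the tangent of half this angle, whatever the lens; pixels are square), "cx", "cy" (the principal point, pixels), "world_to_cam" (4x4, takes a point from world to camera coordinates). Camera axes: x right, y up, looking along -z (the intrinsics and any distortion apply to the point x, -y, -z); pixel columns grow to the right and rows downward; lengths in m; the calibration is good to about 2 mm. A picture is of the moment at which its call begins.
- r.hand_in(): hands the job in; it is judged then, once.
The state is a dict: "clock": time; "joints": joint angles; "qvel": joint speeds; "tau": joint torques, N m; "tcp_pos": TCP position; "orientation": TCP orientation; "contact_force": force on the tool from outside, world axes, zero at the start; "moment": the same for the moment, N m; "grip_width": finger opening in m; "gripper_force": force on a finger pad.
Only numpy, scipy, OpenCV 4.12 (cv2) and the standard library are available. Lean on these libraries where they do the work, as an engineer would, in place of code of your own. Each camera call takes 0.05 s, during which the arm holds its last target. There are 200 camera calls.

## Working session

There is one attempt and no reset: what is moved stays moved. The work goes in short steps, Python scripts to look and compute and a shell command to move; the robot and the scene stay as the last step left them, time stands still between calls to the robot, and variables do not carry over. Pictures are saved under pics/ and viewed, at most 10 in all, crops included, and the job is handed in when it is done.

```bash
ls; mkdir -p pics
python3 - <<'E'
from bench import status, eyes, r
import cv2,numpy as np
o=status.get_obs();print({k:np.round(v,3) for k,v in o.items()})
for n in("side","top"):
    f=eyes.grab_frame(n);cv2.imwrite(f"pics/{n}0.png",f["image"][:,:,::-1]);print(n,f["fovy"],f["cx"],f["cy"],np.round(f["world_to_cam"],3),[k for k in f])
E
```

```text
pics
{'clock': np.float64(0.0), 'joints': array([-1.393,  0.478,  0.022,  1.556, -0.012,  1.109, -0.083]), 'qvel': array([ 0.001,  0.002,  0.002,  0.001,  0.001,  0.002, -0.001]), 'tau': array([ 1.0000e-03, -5.9646e+01,  1.6080e+00, -2.8119e+01,  1.2000e-02,
        9.0000e-03,  0.0000e+00]), 'tcp_pos': array([0.19 , 0.647, 0.23 ]), 'orientation': array([-4.470e-01, -3.109e+00,  3.000e-03]), 'contact_force': array([-0.296,  1.112,  0.532]), 'moment': array([ 0.001, -0.019,  0.004]), 'gripper_force': np.float64(0.0), 'grip_width': np.float64(0.086)}
side 47.31173195162708 247.57385725635928 193.79760104958717 [[ 0.875 -0.485 -0.006 -0.361]
 [ 0.292  0.517  0.805 -0.434]
 [-0.387 -0.705  0.594 -0.721]
 [ 0.     0.     0.     1.   ]] ['image', 'depth', 'fovy', 'cx', 'cy', 'world_to_cam']
top 42.80238359952419 256.17190639593844 190.09376840681566 [[-0.009 -1.     0.023  0.181]
 [ 0.989 -0.006  0.144 -0.53 ]
 [-0.144  0.024  0.989 -1.165]
 [ 0.     0.     0.     1.   ]] ['image', 'depth', 'fovy', 'cx', 'cy', 'world_to_cam']
```

View pics/side0.png

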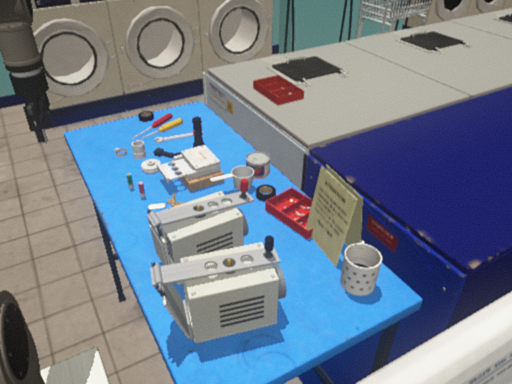

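View pics/top0.png

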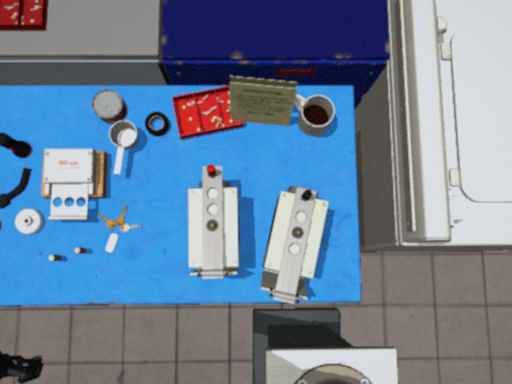

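The side view shows the red knob at (244,187), on the left or rear box. In the top view the red knob is at (211,170) and its pin at (212,225). The black knob is at (306,195) and its flap faces the robot.

```bash
cat > h.py <<'E'
import cv2,numpy as np
from bench import status, eyes, r
from scipy.spatial.transform import Rotation as R
def ray(f,u,v):
    F=f["image"].shape[0]/2/np.tan(np.radians(f["fovy"]/2)); M=np.array(f["world_to_cam"])
    d=np.array([(u-f["cx"])/F,-(v-f["cy"])/F,-1.]); A=M[:3,:3].T
    return -A@M[:3,3],A@d
def plane(f,u,v,z):
    c,d=ray(f,u,v); return c+d*(z-c[2])/d[2]
def tri(*rs):
    A=0;b=0
    for c,d in rs:
        d=d/np.linalg.norm(d);P=np.eye(3)-np.outer(d,d);A=A+P;b=b+P@c
    return np.linalg.solve(A,b)
def redblob(f,box):
    x0,y0,x1,y1=box;i=f["image"][y0:y1,x0:x1].astype(int)
    m=((i[...,0]>110)&(i[...,1]<70)&(i[...,2]<70)).astype(np.uint8)
    n,l,s,c=cv2.connectedComponentsWithStats(m)
    return [(int(s[k,4]),s[k,:4]+[x0,y0,0,0],c[k]+[x0,y0]) for k in range(1,n) if s[k,4]>8]
def px(f,p):
    F=f["image"].shape[0]/2/np.tan(np.radians(f["fovy"]/2)); q=np.array(f["world_to_cam"])@[*p,1]
    return f["cx"]+F*q[0]/-q[2], f["cy"]+F*q[1]/q[2]
E
python3 - <<'E'
from h import *
np.set_printoptions(precision=4,suppress=True)
t=eyes.grab_frame("top");s=eyes.grab_frame("side")
bt=redblob(t,(195,155,225,185));bs=redblob(s,(232,170,258,206));print(bt,bs)
k=tri(ray(t,*bt[0][2]),ray(s,*bs[0][2]));print("tri",k,plane(t,*bt[0][2],.182),plane(s,*bs[0][2],.182))
print("depthside",s["depth"][int(bs[0][2][1]),int(bs[0][2][0])])
print("pin top",plane(t,212,225,.165),"blk",plane(t,306,195,.19))
print(R.from_rotvec(status.get_obs()["orientation"]).as_matrix())
cv2.imwrite("pics/ct.png",cv2.resize(t["image"][145:310,170:340,::-1],None,fx=3.5,fy=3.5,interpolation=2))
E
```

```text
[(35, array([208, 166,   7,   6]), array([210.4571, 168.5143]))] [(12, array([255, 170,   3,   4]), array([256. , 171.5])), (64, array([241, 180,   7,  12]), array([243.6094, 185.2031]))]
tri [0.5663 0.2695 0.2198] [0.558  0.2789 0.182 ] [0.6118 0.3151 0.182 ]
depthside 1.3471047
pin top [0.4371 0.2763 0.165 ] blk [0.4979 0.0744 0.19  ]
[[-0.9594  0.2819 -0.0002]
 [ 0.2819  0.9594 -0.0011]
 [-0.0001 -0.0011 -1.    ]]
```

View pics/ct.png

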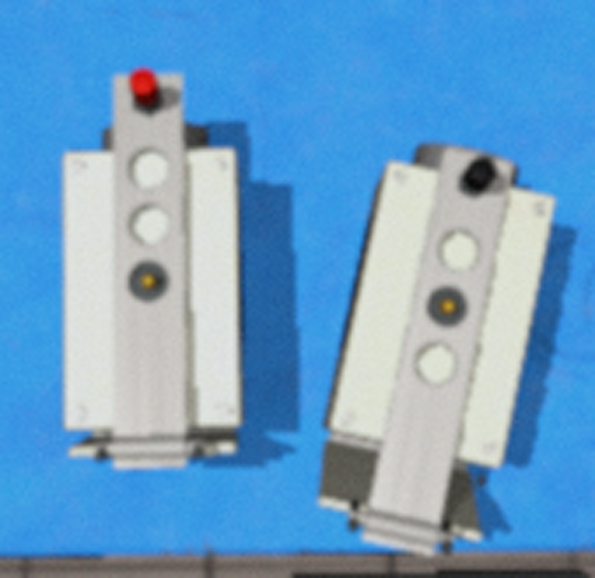

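The crop shows the red stay running nearly straight along the image's vertical. Its knob is at crop (143,84), the holes at (150,170) and (150,224), and the brass pin at (148,281). The black box stands well to the right.

Run:
```python
from h import *
np.set_printoptions(precision=4,suppress=True)
t=eyes.grab_frame("top");s=eyes.grab_frame("side")
a=redblob(t,(195,155,225,185))[0][2];b=redblob(s,(232,176,258,206))[0][2]
print("tri",tri(ray(t,*a),ray(s,*b)),plane(t,*a,.187),plane(s,*b,.182))
g=lambda x,y,z:plane(t,170+(x+.5)/3.5-.5,145+(y+.5)/3.5-.5,z)
print("holes",g(149,170,.158),g(150,224,.159),"seat/pin",g(148,281,.162))
print("stay end mid",g(148,75,.155),"edges low",g(113,430,.164),g(187,430,.164),"high",g(113,140,.158),g(184,140,.158))
print("box edges L",g(64,152,.145),g(65,430,.145),"R",g(239,150,.145),g(239,430,.145))
```

```text
tri [0.5579 0.279  0.182 ] [0.557  0.2786 0.187 ] [0.5578 0.279  0.182 ]
holes [0.5074 0.2765 0.158 ] [0.4733 0.2757 0.159 ] seat/pin [0.4375 0.2766 0.162 ]
stay end mid [0.5686 0.2776 0.155 ] edges low [0.3467 0.2974 0.164 ] [0.3462 0.2524 0.164 ] high [0.5266 0.2992 0.158 ] [0.5263 0.2546 0.158 ]
box edges L [0.5211 0.3313 0.145 ] [0.3467 0.3288 0.145 ] R [0.5217 0.2203 0.145 ] [0.3457 0.2209 0.145 ]
```

```bash
python3 -m crank '[[0,0,-0.5,0,0,-0.127],[0,0,-0.5,0,0,-0.127],[0,0,-0.5,0,0,-0.127],[-0.9,-0.9,0,0,0,0],[-0.9,-0.9,0,0,0,0],[-0.9,-0.9,0,0,0,0],[-0.9,-0.9,0,0,0,0],[-0.9,-0.9,0,0,0,0],[-0.9,-0.9,0,0,0,0],[-0.9,-0.9,0,0,0,0],[-0.9,-0.9,0,0,0,0],[-0.9,-0.9,0,0,0,0]]' 1 30
```

```text
clock: 1.5
tcp_pos: [0.3551, 0.487, 0.2613]
orientation: [-0.021, 3.142, 0.0]
contact_force: [0.3, -0.2, -0.4]
grip_width: 0.086
gripper_force: 0.0
```

```bash
python3 -m crank '[[-0.92,-0.93,0,0,0,0],[-0.92,-0.93,0,0,0,0],[-0.92,-0.93,0,0,0,0],[-0.92,-0.93,0,0,0,0],[-0.92,-0.93,0,0,0,0],[-0.92,-0.93,0,0,0,0],[-0.92,-0.93,0,0,0,0],[-0.92,-0.93,0,0,0,0],[-0.92,-0.93,0,0,0,0],[-0.92,-0.93,0,0,0,0],[-0.92,-0.93,0,0,0,0],[0,0,0,0,0,0]]'
python3 - <<'E'
from h import *
s=eyes.grab_frame("side");o=status.get_obs();print(o["tcp_pos"],redblob(s,(232,176,258,206)))
print(px(s,o["tcp_pos"]));cv2.imwrite("pics/s1.png",cv2.resize(s["image"][100:290,130:330,::-1],None,fx=3,fy=3))
E
```

```text
clock: 2.7
tcp_pos: [0.5625, 0.2815, 0.2613]
orientation: [-0.011, 3.14, -0.003]
contact_force: [1.1, -0.3, -0.0]
grip_width: 0.0851
gripper_force: 0.0
[0.56085968 0.28384027 0.26122155] [(55, array([241, 180,   6,  12]), array([243.72727273, 185.43636364]))]
(np.float64(243.43879838251303), np.float64(154.91134152401412))
```

View pics/s1.png

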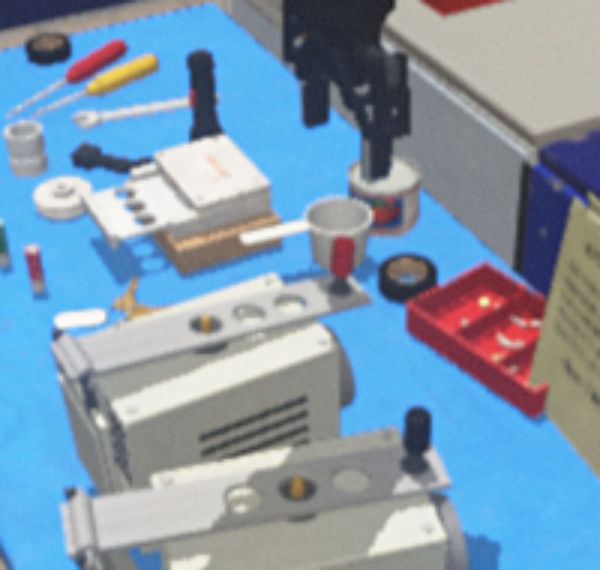

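The gripper is above the red knob, which is at crop (342,257); the fingers straddle it across the stay. I'll descend next.

```bash
python3 -m crank '[[0.15,-0.15,0.8,0,0,0],[0,0,0.8,0,0,0],[0,0,0.8,0,0,0],[0,0,0.8,0,0,0],[0,0,0.8,0,0,0],[0,0,0.75,0,0,0],[0,0,0,0,0,0],[0,0,0,0,0,0]]'
python3 - <<'E'
from h import *
for n in("side",):
    s=eyes.grab_frame(n);o=status.get_obs();print(o["tcp_pos"],o["contact_force"],R.from_rotvec(o["orientation"]).as_matrix().round(3))
cv2.imwrite("pics/s2.png",cv2.resize(s["image"][130:260,150:300,::-1],None,fx=4,fy=4))
E
```

```text
clock: 3.55
tcp_pos: [0.5563, 0.2834, 0.1664]
orientation: [0.022, -3.141, -0.0]
contact_force: [0.8, -0.4, 0.1]
grip_width: 0.0853
gripper_force: 0.0
[0.55684356 0.28346455 0.16697303] [1.06871489 0.12806783 0.411017  ] [[-1.    -0.014  0.001]
 [-0.014  1.     0.001]
 [-0.001  0.001 -1.   ]]
```

View pics/s2.png

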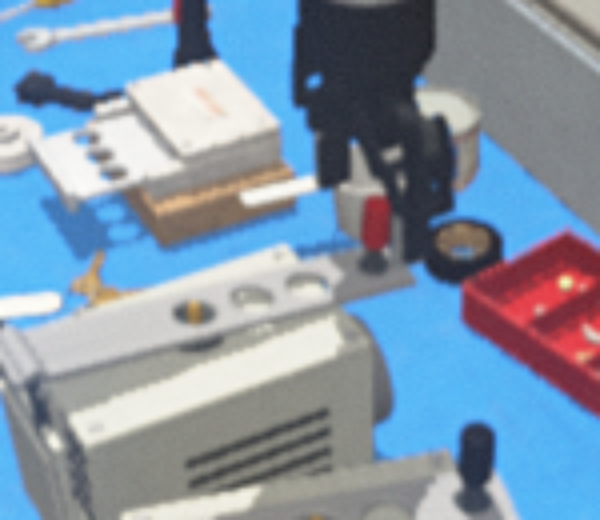

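The knob, at crop (375,220), stands between the open fingers. I'll shift about 4 mm in y and close.

```bash
python3 -m crank '[[0,-0.2,0,0,0,0],[0,0,0,0,0,0],[0,0,0,0,0,0],[0,0,0,0,0,0],[0,0,0,0,0,0],[0,0,0,0,0,0],[0,0,0,0,0,0],[0,0,0,0,0,0]]' 0 40
```

```text
clock: 4.4
tcp_pos: [0.5568, 0.2795, 0.1665]
orientation: [-0.022, 3.141, 0.001]
contact_force: [0.9, 1.9, 1.2]
grip_width: 0.0167
gripper_force: 39.0
```

```bash
python3 -m crank '[[0,0,-0.55,0,-0.062,0],[0,0,-0.55,0,-0.062,0],[0,0,-0.55,0,-0.062,0],[0,0,-0.55,0,-0.062,0],[0,0,-0.6,0,-0.062,0],[0,0,0,0,0,0]]'
python3 - <<'E'
from h import *
o=status.get_obs();m=R.from_rotvec(o["orientation"]).as_matrix();print(o["tcp_pos"]-m[:,2]*r.grip_point_offset,m.round(3))
t=eyes.grab_frame("top");s=eyes.grab_frame("side");bs=redblob(s,(200,140,258,206));print(bs,redblob(t,(190,150,230,215)))
cv2.imwrite("pics/s3.png",cv2.resize(s["image"][120:250,140:290,::-1],None,fx=4,fy=4))
E
```

```text
clock: 5.0
tcp_pos: [0.55, 0.2793, 0.2226]
orientation: [-0.022, 2.897, 0.004]
contact_force: [-0.0, 1.9, -1.8]
grip_width: 0.0164
gripper_force: 39.2
[0.54551935 0.27926001 0.24076608] [[-0.97  -0.015  0.242]
 [-0.015  1.     0.004]
 [-0.242  0.001 -0.97 ]]
[(12, array([255, 170,   3,   4]), array([256. , 171.5]))] []
```

View pics/s3.png

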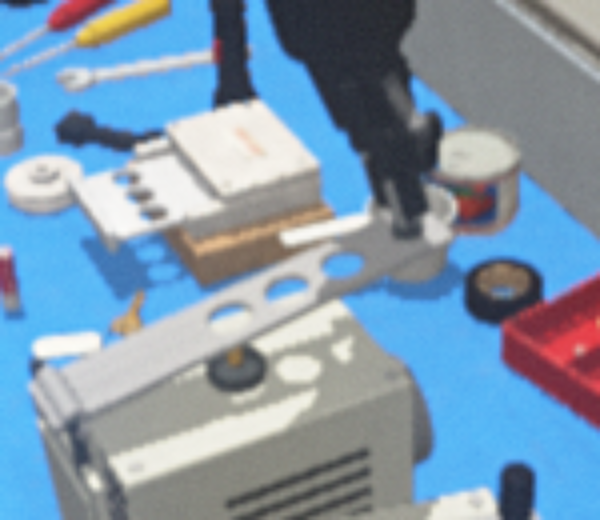

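The stay is lifted clear of the pin, which is visible at crop (236,358), and the gripper holds the knob. I'll draw it towards the flap.

```bash
python3 -m crank '[[0.475,0,-0.12,0,0,0],[0.475,0,-0.12,0,0,0],[0.475,0,-0.12,0,0,0],[0.475,0,-0.12,0,0,0],[0.475,0,-0.12,0,0,0],[0.475,0,-0.12,0,0,0],[0.475,0,-0.12,0,0,0],[0.475,0,-0.12,0,0,0],[0,0,0,0,0,0],[0,0,0,0,0,0]]'
python3 - <<'E'
from h import *
o=status.get_obs();m=R.from_rotvec(o["orientation"]).as_matrix();print(o["tcp_pos"]-m[:,2]*r.grip_point_offset,m.round(3))
s=eyes.grab_frame("side")
cv2.imwrite("pics/s4.png",cv2.resize(s["image"][110:260,110:270,::-1],None,fx=4,fy=4,interpolation=2)[:590])
E
```

```text
clock: 6.1
tcp_pos: [0.4721, 0.278, 0.2222]
orientation: [-0.021, 2.898, 0.003]
contact_force: [-1.4, 4.8, -1.4]
grip_width: 0.0168
gripper_force: 39.2
[0.46762748 0.27794313 0.24034733] [[-0.97  -0.014  0.241]
 [-0.014  1.     0.004]
 [-0.241  0.    -0.971]]
```

View pics/s4.png

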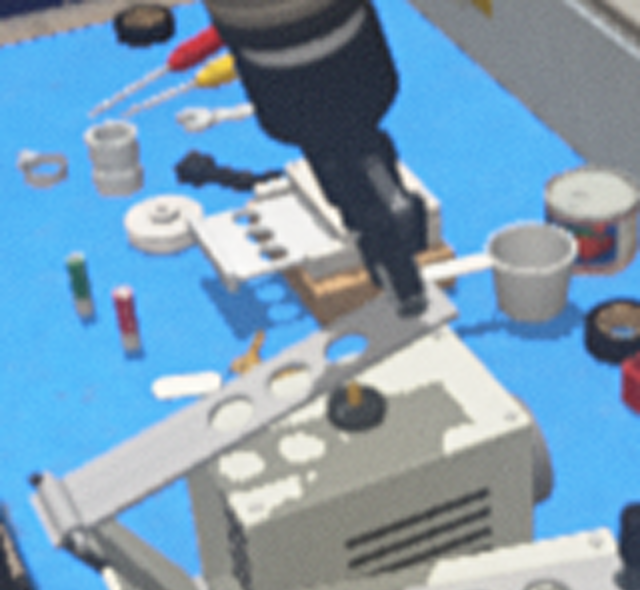

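The flap has swung out. The last hole, at crop (348,345), hangs above the pin at (353,392). I'll lower it while tilting back.

```bash
python3 -m crank '[[-0.01,0,0.355,0,0.041,0],[-0.01,0,0.355,0,0.041,0],[-0.01,0,0.355,0,0.041,0],[-0.01,0,0.355,0,0.041,0],[0,0,0,0,0,0]]'
python3 - <<'E'
from h import *
o=status.get_obs();m=R.from_rotvec(o["orientation"]).as_matrix();print(o["tcp_pos"]-m[:,2]*r.grip_point_offset,m.round(3))
s=eyes.grab_frame("side")
cv2.imwrite("pics/s5.png",cv2.resize(s["image"][160:250,130:260,::-1],None,fx=6,fy=6,interpolation=2))
E
```

```text
clock: 6.65
tcp_pos: [0.4798, 0.2782, 0.1939]
orientation: [-0.019, 3.028, 0.002]
contact_force: [0.9, 6.0, -0.5]
grip_width: 0.017
gripper_force: 39.4
[0.47768714 0.27811858 0.21252206] [[-0.993 -0.012  0.113]
 [-0.012  1.     0.002]
 [-0.113  0.    -0.994]]
```

View pics/s5.png

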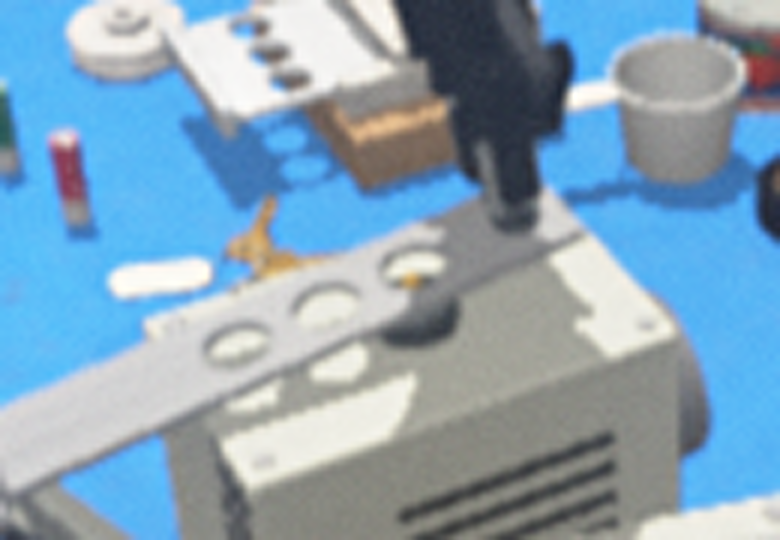

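The pin tip, at crop (412,280), is just entering the last hole at (413,265). I'll keep lowering.

```bash
python3 -m crank '[[0,0,0.35,0,0.041,0],[0,0,0.3,0,0.041,0],[0,0,0,0,0,0],[0,0,0,0,0,0]]'
python3 - <<'E'
from h import *
o=status.get_obs();m=R.from_rotvec(o["orientation"]).as_matrix();print(o["tcp_pos"]-m[:,2]*r.grip_point_offset,o["contact_force"])
s=eyes.grab_frame("side")
cv2.imwrite("pics/s6.png",cv2.resize(s["image"][160:250,130:260,::-1],None,fx=6,fy=6,interpolation=2))
E
```

```text
clock: 7.1
tcp_pos: [0.4809, 0.2782, 0.1814]
orientation: [-0.02, 3.091, 0.001]
contact_force: [0.0, 4.7, -1.7]
grip_width: 0.0167
gripper_force: 39.4
[0.47994624 0.27819398 0.20012365] [ 0.03517354  4.70003251 -1.66588903]
```

View pics/s6.png

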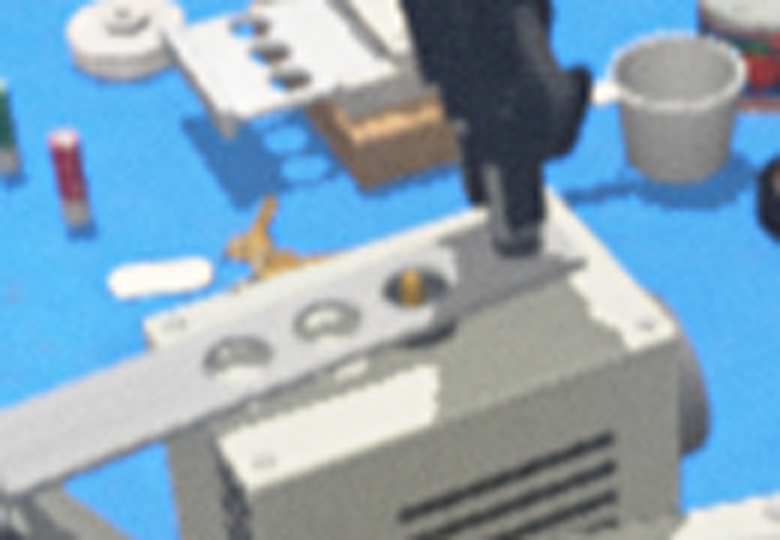

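The pin stands in the last hole at crop (412,290). I'll lower the last 2 mm, release and back off upward.

```bash
python3 -m crank '[[0,0,0.1,0,0,0],[0,0,0,0,0,0]]' && python3 -m crank '[[0,0,0,0,0,0],[0,0,0,0,0,0],[0,0,0,0,0,0],[0,0,0,0,0,0],[0,0,0,0,0,0],[0,0,0,0,0,0],[0,0,0,0,0,0],[0,0,0,0,0,0]]' 1 && python3 -m crank '[[0,0,-0.5,0,0,0],[0,0,-0.8,0,0,0],[0,0,-0.8,0,0,0],[0,0,-0.8,0,0,0],[0,0,-0.8,0,0,0],[0,0,-0.8,0,0,0],[0,0,-0.8,0,0,0],[0,0,0,0,0,0],[0,0,0,0,0,0]]'
python3 - <<'E'
from h import *
s=eyes.grab_frame("side");b=redblob(s,(190,176,240,235));print(b,[plane(s,*k[2],.196) for k in b],px(s,(.4795,.277,.196)))
cv2.imwrite("pics/s7.png",cv2.resize(s["image"][160:250,130:260,::-1],None,fx=6,fy=6,interpolation=2))
E
```

```text
clock: 7.35
tcp_pos: [0.4811, 0.2782, 0.1803]
orientation: [-0.02, 3.09, 0.002]
contact_force: [-0.3, 3.8, 3.3]
grip_width: 0.0172
gripper_force: 40.1
clock: 8.15
tcp_pos: [0.4804, 0.2779, 0.1796]
orientation: [-0.021, 3.091, 0.001]
contact_force: [-0.1, 0.0, -0.4]
grip_width: 0.0854
gripper_force: 0.0
clock: 9.05
tcp_pos: [0.4751, 0.2778, 0.2857]
orientation: [-0.021, 3.091, 0.001]
contact_force: [-0.6, -0.1, 0.1]
grip_width: 0.0854
gripper_force: 0.0
[(57, array([212, 184,   6,  13]), array([214.66666667, 190.36842105]))] [array([0.48210223, 0.27605432, 0.196     ])] (np.float64(213.43900238670284), np.float64(190.4876391556827))
```

View pics/s7.png

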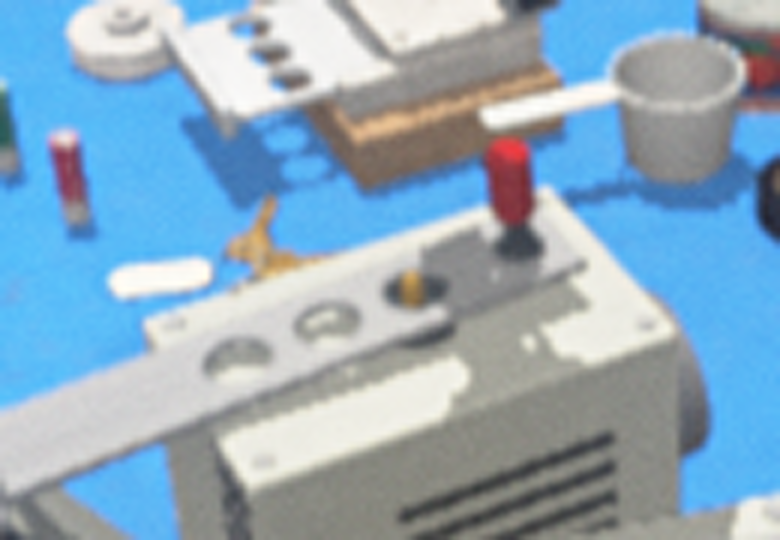

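The stay is released and lying on the seat. The pin is through the last hole at crop (412,290), and the knob is within about 3 mm of its expected seated position. Nothing touches the robot.

```bash
python3 -c "
from bench import r
print(r.hand_in())"
```

```text
the job is handed in; nothing more can be done
None
```

The red-knobbed stay now lies on its seat with the last hole over the brass pin and the flap swung wide; the gripper is clear, I never moved the black-knobbed box, and I handed the job in at about 9 s (no verdict was returned).

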